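# Clear the easel rest and set out canvases for the next class

### The job

Get the bench ready for the next painting class: first carry every paint tub that was left in front of the timber rest over to the rubber mat and stand it there upright. Only then take every canvas out of the rack and lean it against the rest, lower edge on the bench, upper edge back over the rail, one centred in each space; the terracotta head keeps its space, so use the others. Do not disturb the head, the bottles, the tape or the brush tin, and let no tub or canvas fall over.

Things in the scene. Friction and masses are not known exactly. Their poses are not given: they have to be found in the camera images.
- rest: fixed low timber rail on short posts, 600 mm long, for leaning canvases on; the rail is 24 mm thick, its top 90 mm above the bench. Origin: bench level, middle of its length, on the plane of the rail's face towards the robot. Its y runs along the rail, its x points away from the robot (the rail occupies x 0 to 24 mm, canvases lean on it from x < 0), z up
- space_0 (a point): middle of space 0 of the rest, a stretch 145 mm wide between two dark bands on the rail: point at bench level in the plane of the rail's face; axes as the rest
- space_1 (a point): middle of space 1 of the rest, a stretch 145 mm wide between two dark bands on the rail: point at bench level in the plane of the rail's face; axes as the rest
- space_2 (a point): middle of space 2 of the rest, a stretch 145 mm wide between two dark bands on the rail: point at bench level in the plane of the rail's face; axes as the rest
- space_3 (a point): middle of space 3 of the rest, a stretch 145 mm wide between two dark bands on the rail: point at bench level in the plane of the rail's face; axes as the rest
- mat: fixed flat black rubber mat on the bench, 140 (its x) x 340 (its y) x 3 mm; origin at the centre of its underside
- rack: fixed plywood rack with three upright slots for canvases; base 130 (x) x 200 (y) x 12 mm; slots 22 mm wide at y = -68, 0 and 68 mm, their walls 110 mm long in x and reaching 62 mm above the bench. Origin: centre of its underside
- canvas_0: blank stretched canvas, a white slab, 120 wide (x) x 18 thick (y) x 160 mm high (z), 0.13 kg; origin at the centre of its lower edge face, z towards its upper edge; starts standing upright in a slot of the rack (lower edge 12 mm above the bench). Both faces are alike. May be absent
- canvas_1: blank stretched canvas, a white slab, 120 wide (x) x 18 thick (y) x 160 mm high (z), 0.13 kg; origin at the centre of its lower edge face, z towards its upper edge; starts standing upright in a slot of the rack (lower edge 12 mm above the bench). Both faces are alike. May be absent
- canvas_2: blank stretched canvas, a white slab, 120 wide (x) x 18 thick (y) x 160 mm high (z), 0.13 kg; origin at the centre of its lower edge face, z towards its upper edge; starts standing upright in a slot of the rack (lower edge 12 mm above the bench). Both faces are alike. May be absent
- tub_0: lidded white paint tub, 92 mm body and 100 mm lid across, 80 mm high, about 0.35 kg, with a stiff black handle arching over the lid: the handle's grip bar is 74 mm long along the tub's y, 12 mm thick in x, from 115 to 127 mm above the tub's foot; 54 mm free between its two uprights, 35 mm free under it. Origin: centre of the foot. May be absent
- tub_1: lidded white paint tub, 92 mm body and 100 mm lid across, 80 mm high, about 0.35 kg, with a stiff black handle arching over the lid: the handle's grip bar is 74 mm long along the tub's y, 12 mm thick in x, from 115 to 127 mm above the tub's foot; 54 mm free between its two uprights, 35 mm free under it. Origin: centre of the foot. May be absent
- tub_2: lidded white paint tub, 92 mm body and 100 mm lid across, 80 mm high, about 0.35 kg, with a stiff black handle arching over the lid: the handle's grip bar is 74 mm long along the tub's y, 12 mm thick in x, from 115 to 127 mm above the tub's foot; 54 mm free between its two uprights, 35 mm free under it. Origin: centre of the foot. May be absent
- head: terracotta head on a round dark wooden base, 84 mm across, 134 mm high, 0.6 kg, standing in one of the four spaces; origin at the centre of its foot
- bottle_a: bystander: paint bottle, 54 mm across, 150 mm high; origin at its foot
- tape: bystander: roll of paper tape lying flat, 84 mm across, 24 mm high; origin at its underside
- brush_tin: bystander: steel tin with brushes, 70 mm across, 230 mm high with the brushes; origin at its foot
- bottle_b: bystander: paint bottle, 60 mm across, 160 mm high; origin at its foot
There are look-alikes about, which are no part of the job. Leave any green or red look-alike of the canvas_1 alone. Leave any purple look-alike of the tub_1 alone.

How it is judged:
By the outcome, as a careful person would: the job done as asked, in the order asked, and still so for the second after the job is handed in, with the robot touching nothing.
Of tub_0, tub_1, tub_2 only 2 to 3 are there at a start; the rules pass over those that are not, and their reading is None.
Of canvas_0, canvas_1, canvas_2 only 2 to 3 are there at a start; the rules pass over those that are not, and their reading is None.
At some moment in a run one of tub_0, tub_1, tub_2 may be knocked a few centimetres aside while the robot is not near it.
It also fails if it takes over 210 s, if anything falls off the work surface, if the arm or the gripper's body presses on something with over 40 N, if the wrist force passes 120 N, or if a joint passes its speed limit or range.

### The arm

A 7-joint arm with a two-finger parallel gripper is mounted at the origin on the work surface. World frame = base frame: x ahead of the robot, y to its left, z up, the work surface at z = 0. Lengths are in m, angles in rad, forces in N, time in s.
With the tool pointing down it reaches from about 0.35 to 0.9 m from the base axis. Payload 7.2 kg.
Tool frame: the origin (TCP) lies midway between the tips of the shut fingers; the grasp point (between the pads) lies 19 mm behind it; z points along the fingers, y is the line along which they close (so a half turn about z gives the same grasp; the last joint's range is limited). The gripper opens to 88 mm and grips with 3 to 60 N. Pads are 20 mm wide; open, the fingers measure 115 mm over their backs; the gripper's body (75 mm by 178 mm) begins 61 mm behind the grasp point.
Start: joints at [1.067, 0.411, -0.013, 1.596, 0.006, 1.134, -0.082], TCP at [0.264, -0.567, 0.223] pointing down, gripper open.
Joint ranges: [-2.95, 2.95], [-0.29, 1.99], [-1.47, 1.44], [0.14, 2.54], [-1.03, 4.17], [0.13, 1.85], [-2.86, 2.86]. Speed limits (rad/s): [2.39, 2.39, 3.01, 3.01, 3.14, 3.14, 3.14].

### API

Orientations are given as a 3x3 rotation matrix whose columns are the frame's x, y, z axes.
In Python, from cell import observe, grab_frame, finish_job gives the robot as it stands. The module is installed in compiled form; this text tells all that it offers.
- The arm moves only by the tool arm_command, never from a script. Its argument "steps" is a list of rows, each an object with "claw": the closure, from 0 (fully open) to 1 (shut); "translation": the shift along the world's x, y, z in mm, a list of three; "rot": the turn, a rotation vector about the world's x, y, z in degrees, a list of three. A call has 1 to 20 rows; each row is the pose to reach, as a shift and turn from the pose commanded when the call began; what a row does not reach only later rows make up. A row lasts 1/12 s, in which the tool goes at most 41.7 mm and 7.16 degrees, less where a joint would pass 70% of its speed; a pose out of reach is approached as far as the arm can. A call with a gripper value outside its range is refused whole. The fingers move at their own pace and stop on an object; "force" is the grip in N (left out, the last holds). Time passes only in rows, so rows that repeat a pose let the fingers close. It gives the time, the measured TCP pose, the force, the opening and the grip force at its end, in the units of the state.
- observe(): the state, without advancing time (a new reading comes with each control period).
- grab_frame(name): name is "side" or "top"; returns a dict with "pixels" (420x560x3 uint8, blue, green, red), "fx", "fy", "cx", "cy" (pixels), "eye" and "orientation" of the camera in the world. Camera axes: x right, y up, looking along -z (the intrinsics and any distortion apply to the point x, -y, -z); pixel columns grow to the right and rows downward; lengths in m; the calibration is good to about 2 mm. A picture is of the moment at which its call begins. There is no depth.
- finish_job(): hands the job in; it is judged then, once.
The state is a dict: "clock": time; "joints": joint angles; "joint_velocities": joint speeds; "joint_torque": joint torques, N m; "position": TCP position; "tcp_rot": TCP orientation; "wrist_force": force on the tool from outside, world axes, zero at the start; "ft_torque": the same for the moment, N m; "finger_gap": finger opening in m; "grip_force": force on a finger pad.
Only numpy, scipy, OpenCV 4.12 (cv2) and the standard library are available. Lean on these libraries where they do the work, as an engineer would, in place of code of your own. Each camera call takes 0.05 s, during which the arm holds its last target. There are 200 camera calls.

## Working session

There is one attempt and no reset: what is moved stays moved. The work goes in short steps, Python scripts to look and compute and a tool call to move; the robot and the scene stay as the last step left them, time stands still between calls to the robot, and variables do not carry over. Pictures are saved under pics/ and viewed, at most 14 in all, crops included, and the job is handed in when it is done.

Besides the shell and the picture viewer there is one more tool, called after ">>>" as name(argument=value, ...), one argument or row to a line, values as JSON. arm_command: Moves the arm, as the interface text tells. Its arguments: {"type":"object","properties":{"steps":{"type":"array"},"force":{"type":"number"}},"required":["steps"]}

```bash
mkdir -p pics
cat > h.py <<'E'
import numpy as np, cv2
from cell import observe, grab_frame, finish_job
def cam(f): return np.array(f["eye"]),np.array(f["orientation"])
def ray(f,u,v):
    e,R=cam(f); d=R@np.array([(u-f["cx"])/f["fx"],-(v-f["cy"])/f["fy"],-1]); return e,d
def onz(f,u,v,z):
    e,d=ray(f,u,v); return (e+d*(z-e[2])/d[2])
def proj(f,p):
    e,R=cam(f); c=R.T@(np.array(p)-e); return f["cx"]+f["fx"]*c[0]/-c[2], f["cy"]-f["fy"]*c[1]/-c[2]
E
python3 - <<'E'
from h import *
import pickle
for n in("side","top"):
    f=grab_frame(n); cv2.imwrite(f"pics/{n}0.png",f["pixels"]); pickle.dump(f,open(f"{n}0.pkl","wb"))
    print(n,{k:np.round(v,3).tolist() for k,v in f.items() if k!="pixels"})
o=observe(); print(o["position"],np.round(o["tcp_rot"],3),o["clock"],o["finger_gap"])
E
```

```text
side {'fx': 436.892, 'fy': 436.892, 'cx': 277.632, 'cy': 196.448, 'eye': [0.022, 0.847, 0.735], 'orientation': [[-0.892, 0.242, -0.381], [-0.451, -0.506, 0.735], [-0.015, 0.828, 0.561]]}
top {'fx': 537.573, 'fy': 537.573, 'cx': 281.682, 'cy': 211.958, 'eye': [0.253, -0.055, 1.574], 'orientation': [[0.015, 0.986, -0.168], [-1.0, 0.016, 0.005], [0.008, 0.168, 0.986]]}
[ 0.26358835 -0.56620855  0.22190818] [[ 0.907  0.422 -0.001]
 [ 0.422 -0.907  0.001]
 [-0.    -0.001 -1.   ]] 0.1 0.08814515644822082
```

View pics/top0.png

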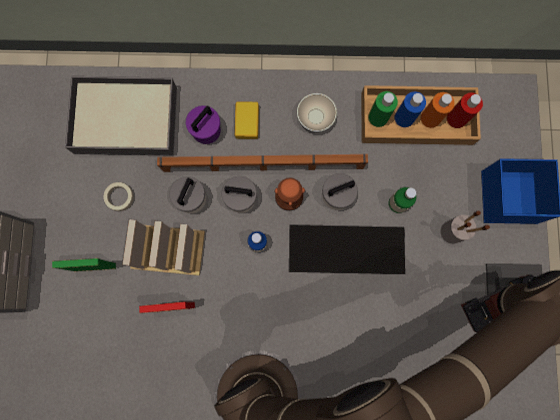

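View pics/side0.png

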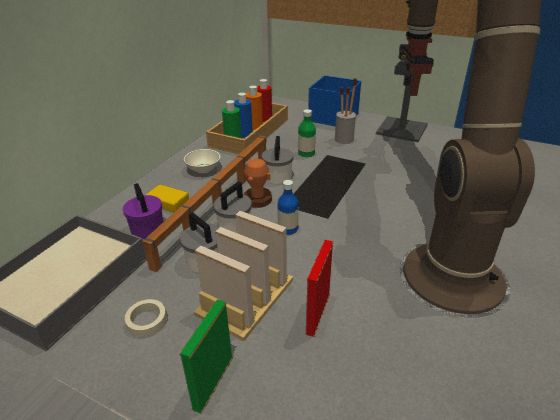

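Top view: white tubs with grey lids at (187,195), (240,193) and (340,192), all in front of the rest. The purple tub at (203,124) behind the rest is a look-alike. White canvases stand in the rack at (135..205, 222..270). The green (80,265) and red (167,307) slabs are look-alikes. The head is at (289,193), so it takes the third space from the left. I'll confirm this in a crop.

Run:
```python
from h import *
import pickle
f=pickle.load(open("top0.pkl","rb")); I=f["pixels"]
c=cv2.resize(I[145:285,115:415],None,fx=2.66,fy=2.66,interpolation=cv2.INTER_CUBIC)
c=np.clip(c.astype(float)*1.5,0,255).astype(np.uint8); cv2.imwrite("pics/crop0.png",c)
hsv=cv2.cvtColor(I,cv2.COLOR_BGR2HSV)
# mat & handles: dark
g=I.max(axis=2); m=((g<42)*255).astype(np.uint8)
n,l,s,ce=cv2.connectedComponentsWithStats(m)
for i in range(1,n):
    x,y,w,h,a=s[i]
    if a>50 and 150<y<290 and x<420:
        r=cv2.minAreaRect(cv2.findContours((l==i).astype(np.uint8),0,2)[0][0]); print("dark",a,np.round(ce[i],1),np.round(r[1],1),cv2.boxPoints(r).round(1).tolist())
m=((hsv[...,0]<14)&(hsv[...,1]>130)&(g>60)).astype(np.uint8)
n,l,s,ce=cv2.connectedComponentsWithStats(m)
for i in range(1,n):
    if s[i][4]>80: print("brown",s[i].tolist(),np.round(ce[i],1))
```

```text
dark 144 [184.4 190.9] [ 7.7 27. ] [[176.0, 202.1999969482422], [187.0, 177.60000610351562], [194.0, 180.6999969482422], [183.0, 205.3000030517578]]
dark 139 [341.  187.5] [ 6.2 28.2] [[326.8999938964844, 190.39999389648438], [352.8999938964844, 179.5], [355.29998779296875, 185.1999969482422], [329.29998779296875, 196.10000610351562]]
dark 140 [238.3 190.4] [27.1  6.3] [[224.1999969482422, 191.6999969482422], [225.1999969482422, 185.5], [252.0, 189.8000030517578], [251.0, 196.0]]
dark 5329 [346.8 249.2] [115.3  46.5] [[288.79998779296875, 271.1000061035156], [289.79998779296875, 224.60000610351562], [405.0, 227.10000610351562], [404.0, 273.6000061035156]]
dark 64 [106.6 263.7] [16.5  6.8] [[97.4000015258789, 265.6000061035156], [99.0, 259.0], [115.0, 263.0], [113.4000015258789, 269.6000061035156]]
brown [420, 91, 63, 37, 1113] [447.3 110.3]
brown [264, 155, 49, 10, 414] [288.  159.4]
brown [315, 155, 49, 9, 413] [337.9 158.8]
brown [162, 157, 49, 9, 425] [185.4 160.9]
brown [213, 156, 49, 9, 424] [237.6 160.1]
brown [275, 178, 30, 31, 609] [288.2 192.4]
brown [139, 302, 56, 11, 383] [164.7 306.7]
```

View pics/crop0.png

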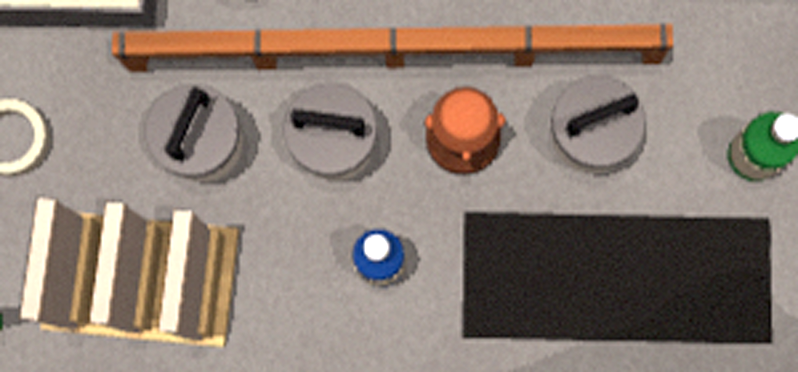

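The crop confirms it: three white/grey-lid tubs, the terracotta head, three white canvases in the rack and the black mat.

Run:
```python
from h import *
import pickle
f=pickle.load(open("top0.pkl","rb")); I=f["pixels"]; g=I.max(axis=2); hsv=cv2.cvtColor(I,cv2.COLOR_BGR2HSV)
for n,(u,v),e in (("L",(185,190.9),((176+183)/2,203.7,190.5,179.1)),("M",(238.2,190.4),(224.7,188.6,251.5,192.9)),("R",(341,187.5),(328.1,193.2,354.1,182.3))):
    p=onz(f,u,v,.125); a=onz(f,*e[:2],.125);b=onz(f,*e[2:],.125); d=b-a
    print(n,p.round(4),"ang of bar from +y deg",np.degrees(np.arctan2(-d[0],d[1]))%180,np.linalg.norm(d).round(3))
for q in ((289.3,224.8),(288.8,271),(405,227),(404.,273.5),(346.8,249.2)): print("mat",onz(f,*q,.003).round(4))
for q in ((185.4,160.9),(237.6,160.1),(288,159.4),(337.9,158.8)): print("rail",onz(f,*q,.09).round(4))
print("head",onz(f,288.5,193,.1).round(3),"bluecap",onz(f,256.5,237.5,.15).round(3),"greencap",onz(f,410.5,193,.15).round(3))
# white canvas tops
w=((I.min(axis=2)>150)&(np.arange(560)[None]<210)&(np.arange(420)[:,None]>210)).astype(np.uint8)
n,l,s,ce=cv2.connectedComponentsWithStats(w)
for i in range(1,n):
    if s[i][4]>60:
        r=cv2.minAreaRect(cv2.findContours((l==i).astype(np.uint8),0,2)[0][0]); b=cv2.boxPoints(r); 
        c=onz(f,*r[0],.172); print("canv",s[i].tolist(),c.round(4),[onz(f,*q,.172).round(3).tolist() for q in b])
```

```text
L [0.5549 0.2044 0.125 ] ang of bar from +y deg 68.73652454576872 0.075
M [0.5588 0.0583 0.125 ] ang of bar from +y deg 171.67663571788185 0.075
R [ 0.5718 -0.2249  0.125 ] ang of bar from +y deg 23.973583451226546 0.079
mat [ 0.4833 -0.086   0.003 ]
mat [ 0.3474 -0.0863  0.003 ]
mat [ 0.4824 -0.4282  0.003 ]
mat [ 0.3455 -0.4221  0.003 ]
mat [ 0.4138 -0.2556  0.003 ]
rail [0.6493 0.2135 0.09  ]
rail [0.6542 0.0652 0.09  ]
rail [ 0.6587 -0.0782  0.09  ]
rail [ 0.663  -0.2204  0.09  ]
head [ 0.559 -0.081  0.1  ] bluecap [0.426 0.004 0.15 ] greencap [ 0.554 -0.41   0.15 ]
canv [128, 220, 7, 38, 114] [0.4156 0.3362 0.172 ] [[0.369, 0.348, 0.172], [0.465, 0.34, 0.172], [0.463, 0.325, 0.172], [0.367, 0.333, 0.172]]
canv [151, 222, 10, 39, 150] [0.4109 0.2684 0.172 ] [[0.362, 0.28, 0.172], [0.462, 0.272, 0.172], [0.46, 0.257, 0.172], [0.36, 0.265, 0.172]]
canv [177, 225, 9, 35, 147] [0.4085 0.2003 0.172 ] [[0.364, 0.211, 0.172], [0.455, 0.204, 0.172], [0.453, 0.189, 0.172], [0.362, 0.197, 0.172]]
```

>>> arm_command(
  steps=[
    {"claw": 0.3,"translation": [40,40,20],"rot": [0,0,7]},
    {"claw": 0.3,"translation": [60,75,20],"rot": [0,0,14]},
    {"claw": 0.3,"translation": [80,110,20],"rot": [0,0,21]},
    {"claw": 0.3,"translation": [100,145,20],"rot": [0,0,28]},
    {"claw": 0.3,"translation": [120,180,20],"rot": [0,0,35]},
    {"claw": 0.3,"translation": [145,210,20],"rot": [0,0,42]},
    {"claw": 0.3,"translation": [170,240,20],"rot": [0,0,49]},
    {"claw": 0.3,"translation": [195,265,20],"rot": [0,0,56]},
    {"claw": 0.3,"translation": [225,290,20],"rot": [0,0,63]},
    {"claw": 0.3,"translation": [255,310,20],"rot": [0,0,70]},
    {"claw": 0.3,"translation": [280,325,20],"rot": [0,0,77]},
    {"claw": 0.3,"translation": [308,341,20],"rot": [0,0,84]},
    {"claw": 0.3,"translation": [308,341,20],"rot": [0,0,89]},
    {"claw": 0.3,"translation": [308,341,20],"rot": [0,0,89]},
    {"claw": 0.3,"translation": [308,341,20],"rot": [0,0,89]},
  ],
  force=20,
)

```text
clock: 1.35
position: [0.5713, -0.2258, 0.2419]
tcp_rot: [[-0.404, 0.915, -0.001], [0.915, 0.404, 0.0], [0.001, -0.001, -1.0]]
wrist_force: [0.3, -0.4, 0.2]
finger_gap: 0.0611
grip_force: 0.0
```

```bash
cat > tubs.py <<'E'
from h import *
import sys
def tubs(show=None):
    f=grab_frame("top"); I=f["pixels"]; g=I.max(axis=2)
    if show: cv2.imwrite(show,I)
    n,l,s,ce=cv2.connectedComponentsWithStats(((g<42)*255).astype(np.uint8))
    for i in range(1,n):
        if 100<s[i][4]<220 and 150<s[i][1]<290 and 120<s[i][0]<420:
            r=cv2.minAreaRect(cv2.findContours((l==i).astype(np.uint8),0,2)[0][0]); b=cv2.boxPoints(r)
            k=np.argsort([np.linalg.norm(b[j]-b[0]) for j in range(4)]); e1=(b[0]+b[k[1]])/2; e2=(b[k[2]]+b[k[3]])/2
            d=onz(f,*e2,.122)-onz(f,*e1,.122)
            print("tub",s[i][4],onz(f,*r[0],.122)[:2].round(4),"bar",round(np.degrees(np.arctan2(-d[0],d[1]))%180,1),round(np.linalg.norm(d),3))
if __name__=="__main__":
    o=observe(); print(o["clock"],o["position"].round(4),"tool y az",np.degrees(np.arctan2(o["tcp_rot"][1][1],o["tcp_rot"][0][1])).round(1),"zaxis",np.round(np.array(o["tcp_rot"])[:,2],3),o["finger_gap"],np.round(o["wrist_force"],1),np.round(o["joints"],2))
    tubs(sys.argv[1] if len(sys.argv)>1 else None)
E
python3 tubs.py
```

```text
1.35 [ 0.5713 -0.2258  0.2419] tool y az 23.8 zaxis [-0.001  0.    -1.   ] 0.06108972676629511 [ 0.3 -0.4  0.2] [ 0.64  0.42 -0.47  1.57  0.2   1.2   0.55]
tub 120 [ 0.5726 -0.2199] bar 70.7 0.065
tub 139 [0.5538 0.2044] bar 68.6 0.075
tub 140 [0.5584 0.0587] bar 171.7 0.075
```

>>> arm_command(
  steps=[
    {"claw": 0.3,"translation": [0,0,-40],"rot": [0,0,0]},
    {"claw": 0.3,"translation": [0,0,-80],"rot": [0,0,0]},
    {"claw": 0.3,"translation": [0,0,-115],"rot": [0,0,0]},
    {"claw": 0.3,"translation": [0,0,-138],"rot": [0,0,0]},
    {"claw": 0.3,"translation": [0,0,-138],"rot": [0,0,0]},
    {"claw": 1,"translation": [0,0,-138],"rot": [0,0,0]},
    {"claw": 1,"translation": [0,0,-138],"rot": [0,0,0]},
    {"claw": 1,"translation": [0,0,-138],"rot": [0,0,0]},
    {"claw": 1,"translation": [0,0,-138],"rot": [0,0,0]},
    {"claw": 1,"translation": [0,0,-138],"rot": [0,0,0]},
    {"claw": 1,"translation": [0,0,-138],"rot": [0,0,0]},
    {"claw": 1,"translation": [0,0,-138],"rot": [0,0,0]},
    {"claw": 1,"translation": [0,0,-138],"rot": [0,0,0]},
  ],
  force=25,
)

```text
clock: 2.48
position: [0.5725, -0.2254, 0.1052]
tcp_rot: [[-0.406, 0.914, 0.002], [0.914, 0.406, -0.0], [-0.001, 0.001, -1.0]]
wrist_force: [1.8, 0.8, -2.6]
finger_gap: 0.012
grip_force: 25.1
```

>>> arm_command(
  steps=[
    {"claw": 1,"translation": [0,0,20],"rot": [0,0,0]},
    {"claw": 1,"translation": [0,0,45],"rot": [0,0,0]},
    {"claw": 1,"translation": [-20,-15,50],"rot": [0,0,0]},
    {"claw": 1,"translation": [-45,-40,50],"rot": [0,0,0]},
    {"claw": 1,"translation": [-70,-63,50],"rot": [0,0,0]},
    {"claw": 1,"translation": [-95,-86,50],"rot": [0,0,0]},
    {"claw": 1,"translation": [-120,-109,50],"rot": [0,0,0]},
    {"claw": 1,"translation": [-145,-130,50],"rot": [0,0,0]},
    {"claw": 1,"translation": [-158,-143,50],"rot": [0,0,0]},
    {"claw": 1,"translation": [-158,-143,50],"rot": [0,0,0]},
    {"claw": 1,"translation": [-158,-143,30],"rot": [0,0,0]},
    {"claw": 1,"translation": [-158,-143,14],"rot": [0,0,0]},
    {"claw": 1,"translation": [-158,-143,8],"rot": [0,0,0]},
    {"claw": 1,"translation": [-158,-143,4],"rot": [0,0,0]},
    {"claw": 1,"translation": [-158,-143,3],"rot": [0,0,0]},
    {"claw": 1,"translation": [-158,-143,3],"rot": [0,0,0]},
    {"claw": 1,"translation": [-158,-143,3],"rot": [0,0,0]},
  ],
)

```text
clock: 3.9
position: [0.4144, -0.3686, 0.1082]
tcp_rot: [[-0.407, 0.914, 0.001], [0.914, 0.407, -0.0], [-0.001, 0.001, -1.0]]
wrist_force: [0.4, 0.3, -3.4]
finger_gap: 0.012
grip_force: 25.0
```

>>> arm_command(
  steps=[
    {"claw": 1,"translation": [0,0,-1],"rot": [0,0,0]},
    {"claw": 1,"translation": [0,0,-2],"rot": [0,0,0]},
    {"claw": 1,"translation": [0,0,-2],"rot": [0,0,0]},
    {"claw": 0.6,"translation": [0,0,-2],"rot": [0,0,0]},
    {"claw": 0.4,"translation": [0,0,-2],"rot": [0,0,0]},
    {"claw": 0.3,"translation": [0,0,-2],"rot": [0,0,0]},
    {"claw": 0.3,"translation": [0,0,-2],"rot": [0,0,0]},
    {"claw": 0.3,"translation": [0,0,-2],"rot": [0,0,0]},
    {"claw": 0.3,"translation": [0,0,20],"rot": [0,0,0]},
    {"claw": 0.3,"translation": [0,0,55],"rot": [0,0,0]},
    {"claw": 0.3,"translation": [0,0,95],"rot": [0,0,0]},
    {"claw": 0.3,"translation": [-30,0,130],"rot": [0,0,0]},
    {"claw": 0.3,"translation": [-60,0,150],"rot": [0,0,0]},
    {"claw": 0.3,"translation": [-60,0,150],"rot": [0,0,0]},
  ],
)

```text
clock: 5.07
position: [0.3506, -0.371, 0.2625]
tcp_rot: [[-0.403, 0.915, 0.002], [0.915, 0.403, -0.006], [-0.006, -0.001, -1.0]]
wrist_force: [0.0, -1.1, -0.5]
finger_gap: 0.0613
grip_force: 0.0
```

```bash
python3 tubs.py pics/top1.png
```

```text
5.0667 [ 0.3506 -0.371   0.2625] tool y az 23.7 zaxis [ 0.002 -0.006 -1.   ] 0.061291834178432376 [ 0.  -1.1 -0.5] [ 1.09  0.21 -0.44  1.8   0.1   1.15  1.04]
tub 139 [0.554  0.2048] bar 68.6 0.075
tub 140 [0.5584 0.0587] bar 171.7 0.075
```

View pics/top1.png

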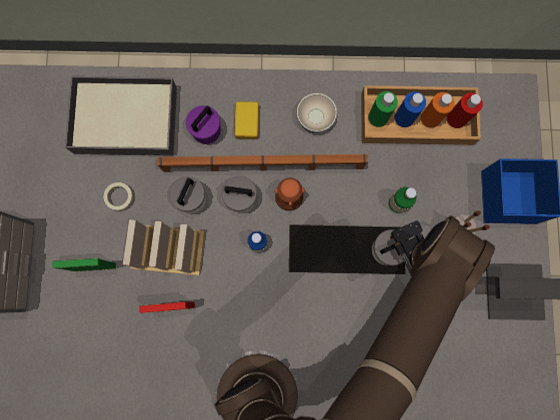

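The tub stands on the right end of the mat (388,247). The other two have not moved. Next is the middle tub at (240,193).

>>> arm_command(
  steps=[
    {"claw": 0.3,"translation": [0,35,0],"rot": [0,0,0]},
    {"claw": 0.3,"translation": [0,75,0],"rot": [0,0,-4]},
    {"claw": 0.3,"translation": [15,112,0],"rot": [0,0,-8]},
    {"claw": 0.3,"translation": [30,149,0],"rot": [0,0,-12]},
    {"claw": 0.3,"translation": [45,186,0],"rot": [0,0,-16]},
    {"claw": 0.3,"translation": [60,223,0],"rot": [0,0,-20]},
    {"claw": 0.3,"translation": [80,258,0],"rot": [0,0,-24]},
    {"claw": 0.3,"translation": [100,293,0],"rot": [0,0,-28]},
    {"claw": 0.3,"translation": [120,328,0],"rot": [0,0,-32]},
    {"claw": 0.3,"translation": [145,360,0],"rot": [0,0,-32]},
    {"claw": 0.3,"translation": [170,390,0],"rot": [0,0,-32]},
    {"claw": 0.3,"translation": [195,415,0],"rot": [0,0,-32]},
    {"claw": 0.3,"translation": [208,430,-20],"rot": [0,0,-32]},
    {"claw": 0.3,"translation": [208,430,-60],"rot": [0,0,-32]},
    {"claw": 0.3,"translation": [208,430,-75],"rot": [0,0,-32]},
    {"claw": 0.3,"translation": [208,430,-75],"rot": [0,0,-32]},
    {"claw": 0.3,"translation": [208,430,-75],"rot": [0,0,-32]},
  ],
)

```text
clock: 6.53
position: [0.5613, 0.0621, 0.1815]
tcp_rot: [[0.139, 0.99, -0.003], [0.99, -0.139, 0.001], [0.0, -0.003, -1.0]]
wrist_force: [0.0, 0.0, 0.5]
finger_gap: 0.0613
grip_force: 0.0
```

```bash
python3 tubs.py
```

```text
6.5333 [0.5613 0.0621 0.1815] tool y az -8.0 zaxis [-0.003  0.001 -1.   ] 0.06131865200322781 [0.  0.  0.5] [ 0.32  0.44 -0.68  1.76  0.31  1.06 -0.61]
tub 140 [0.554  0.2048] bar 68.6 0.075
tub 137 [0.5281 0.1131] bar 115.4 0.068
tub 107 [ 0.4127 -0.3685] bar 23.8 0.081
```

>>> arm_command(
  steps=[
    {"claw": 0.3,"translation": [-3,-3,-25],"rot": [0,0,0]},
    {"claw": 0.3,"translation": [-3,-3,-55],"rot": [0,0,0]},
    {"claw": 0.3,"translation": [-3,-3,-76],"rot": [0,0,0]},
    {"claw": 0.3,"translation": [-3,-3,-76],"rot": [0,0,0]},
    {"claw": 1,"translation": [-3,-3,-76],"rot": [0,0,0]},
    {"claw": 1,"translation": [-3,-3,-76],"rot": [0,0,0]},
    {"claw": 1,"translation": [-3,-3,-76],"rot": [0,0,0]},
    {"claw": 1,"translation": [-3,-3,-76],"rot": [0,0,0]},
    {"claw": 1,"translation": [-3,-3,-76],"rot": [0,0,0]},
    {"claw": 1,"translation": [-3,-3,-76],"rot": [0,0,0]},
    {"claw": 1,"translation": [-3,-3,-76],"rot": [0,0,0]},
    {"claw": 1,"translation": [-3,-3,-76],"rot": [0,0,0]},
  ],
)

```text
clock: 7.58
position: [0.5596, 0.0584, 0.1071]
tcp_rot: [[0.14, 0.99, 0.002], [0.99, -0.14, 0.0], [0.0, 0.002, -1.0]]
wrist_force: [2.3, -0.6, -3.4]
finger_gap: 0.0118
grip_force: 24.4
```

>>> arm_command(
  steps=[
    {"claw": 1,"translation": [0,0,25],"rot": [0,0,0]},
    {"claw": 1,"translation": [0,0,60],"rot": [0,0,0]},
    {"claw": 1,"translation": [0,0,100],"rot": [0,0,0]},
    {"claw": 1,"translation": [0,0,140],"rot": [0,0,0]},
    {"claw": 1,"translation": [0,0,175],"rot": [0,0,0]},
    {"claw": 1,"translation": [0,-10,195],"rot": [0,0,0]},
    {"claw": 1,"translation": [-10,-40,195],"rot": [0,0,0]},
    {"claw": 1,"translation": [-25,-75,195],"rot": [0,0,0]},
    {"claw": 1,"translation": [-45,-110,195],"rot": [0,0,0]},
    {"claw": 1,"translation": [-65,-145,195],"rot": [0,0,0]},
    {"claw": 1,"translation": [-85,-180,195],"rot": [0,0,0]},
    {"claw": 1,"translation": [-105,-215,195],"rot": [0,0,0]},
    {"claw": 1,"translation": [-125,-250,195],"rot": [0,0,0]},
    {"claw": 1,"translation": [-140,-285,190],"rot": [0,0,0]},
    {"claw": 1,"translation": [-144,-305,165],"rot": [0,0,0]},
    {"claw": 1,"translation": [-144,-314,130],"rot": [0,0,0]},
    {"claw": 1,"translation": [-144,-314,95],"rot": [0,0,0]},
    {"claw": 1,"translation": [-144,-314,60],"rot": [0,0,0]},
    {"claw": 1,"translation": [-144,-314,35],"rot": [0,0,0]},
    {"claw": 1,"translation": [-144,-314,20],"rot": [0,0,0]},
  ],
)

```text
clock: 9.25
position: [0.4123, -0.2544, 0.123]
tcp_rot: [[0.14, 0.99, -0.005], [0.99, -0.14, 0.003], [0.003, -0.005, -1.0]]
wrist_force: [0.2, -0.2, -4.1]
finger_gap: 0.0113
grip_force: 25.0
```

>>> arm_command(
  steps=[
    {"claw": 1,"translation": [0,0,-8],"rot": [0,0,0]},
    {"claw": 1,"translation": [0,0,-14],"rot": [0,0,0]},
    {"claw": 1,"translation": [0,0,-16],"rot": [0,0,0]},
    {"claw": 1,"translation": [0,0,-17],"rot": [0,0,0]},
    {"claw": 1,"translation": [0,0,-17],"rot": [0,0,0]},
    {"claw": 1,"translation": [0,0,-17],"rot": [0,0,0]},
  ],
)

```text
clock: 9.75
position: [0.4155, -0.2559, 0.1106]
tcp_rot: [[0.14, 0.99, 0.002], [0.99, -0.14, -0.001], [-0.001, 0.002, -1.0]]
wrist_force: [-0.6, -0.8, -4.7]
finger_gap: 0.0119
grip_force: 25.0
```

>>> arm_command(
  steps=[
    {"claw": 1,"translation": [0,0,-1],"rot": [0,0,0]},
    {"claw": 1,"translation": [0,0,-2],"rot": [0,0,0]},
    {"claw": 1,"translation": [0,0,-2],"rot": [0,0,0]},
    {"claw": 0.6,"translation": [0,0,-2],"rot": [0,0,0]},
    {"claw": 0.4,"translation": [0,0,-2],"rot": [0,0,0]},
    {"claw": 0.3,"translation": [0,0,-2],"rot": [0,0,0]},
    {"claw": 0.3,"translation": [0,0,-2],"rot": [0,0,0]},
    {"claw": 0.3,"translation": [0,0,-2],"rot": [0,0,0]},
    {"claw": 0.3,"translation": [0,0,20],"rot": [0,0,0]},
    {"claw": 0.3,"translation": [0,0,55],"rot": [0,0,0]},
    {"claw": 0.3,"translation": [0,0,95],"rot": [0,0,0]},
    {"claw": 0.3,"translation": [0,20,130],"rot": [0,0,0]},
    {"claw": 0.3,"translation": [0,50,150],"rot": [0,0,7]},
    {"claw": 0.3,"translation": [0,85,150],"rot": [0,0,14]},
    {"claw": 0.3,"translation": [0,120,150],"rot": [0,0,21]},
    {"claw": 0.3,"translation": [0,160,150],"rot": [0,0,28]},
    {"claw": 0.3,"translation": [0,200,150],"rot": [0,0,35]},
    {"claw": 0.3,"translation": [0,240,150],"rot": [0,0,42]},
    {"claw": 0.3,"translation": [0,260,150],"rot": [0,0,49]},
    {"claw": 0.3,"translation": [0,260,150],"rot": [0,0,49]},
  ],
)

```text
clock: 11.42
position: [0.4147, 0.0091, 0.2602]
tcp_rot: [[-0.666, 0.746, 0.001], [0.746, 0.666, 0.001], [-0.0, 0.001, -1.0]]
wrist_force: [-0.2, -0.3, -0.8]
finger_gap: 0.0614
grip_force: 0.0
```

```bash
python3 tubs.py
```

```text
11.4167 [0.4147 0.0091 0.2602] tool y az 41.8 zaxis [ 0.001  0.001 -1.   ] 0.061432085159612446 [-0.2 -0.3 -0.8] [ 0.69  0.07 -0.85  1.97  0.06  1.12  0.55]
tub 144 [0.5539 0.2046] bar 69.6 0.075
tub 110 [ 0.5124 -0.037 ] bar 99.5 0.096
tub 113 [ 0.413  -0.3683] bar 23.8 0.081
tub 125 [ 0.413  -0.2507] bar 172.3 0.074
```

>>> arm_command(
  steps=[
    {"claw": 0.3,"translation": [30,25,0],"rot": [0,0,7]},
    {"claw": 0.3,"translation": [60,50,0],"rot": [0,0,14]},
    {"claw": 0.3,"translation": [85,80,0],"rot": [0,0,21]},
    {"claw": 0.3,"translation": [105,115,0],"rot": [0,0,27]},
    {"claw": 0.3,"translation": [120,150,0],"rot": [0,0,27]},
    {"claw": 0.3,"translation": [140,185,-10],"rot": [0,0,27]},
    {"claw": 0.3,"translation": [140,200,-40],"rot": [0,0,27]},
    {"claw": 0.3,"translation": [140,200,-75],"rot": [0,0,27]},
    {"claw": 0.3,"translation": [140,200,-105],"rot": [0,0,27]},
    {"claw": 0.3,"translation": [140,200,-130],"rot": [0,0,27]},
    {"claw": 0.3,"translation": [140,200,-153],"rot": [0,0,27]},
    {"claw": 0.3,"translation": [140,200,-153],"rot": [0,0,27]},
    {"claw": 1,"translation": [140,200,-153],"rot": [0,0,27]},
    {"claw": 1,"translation": [140,200,-153],"rot": [0,0,27]},
    {"claw": 1,"translation": [140,200,-153],"rot": [0,0,27]},
    {"claw": 1,"translation": [140,200,-153],"rot": [0,0,27]},
    {"claw": 1,"translation": [140,200,-153],"rot": [0,0,27]},
    {"claw": 1,"translation": [140,200,-153],"rot": [0,0,27]},
    {"claw": 1,"translation": [140,200,-153],"rot": [0,0,27]},
  ],
)

```text
clock: 13.05
position: [0.5554, 0.205, 0.1074]
tcp_rot: [[-0.927, 0.375, 0.002], [0.375, 0.927, 0.001], [-0.001, 0.002, -1.0]]
wrist_force: [1.4, 2.4, 0.9]
finger_gap: 0.018
grip_force: 1.0
```

>>> arm_command(
  steps=[
    {"claw": 1,"translation": [0,0,0],"rot": [0,0,0]},
    {"claw": 1,"translation": [0,0,0],"rot": [0,0,0]},
    {"claw": 1,"translation": [0,0,0],"rot": [0,0,0]},
    {"claw": 1,"translation": [0,0,25],"rot": [0,0,0]},
    {"claw": 1,"translation": [0,0,60],"rot": [0,0,0]},
    {"claw": 1,"translation": [0,0,100],"rot": [0,0,0]},
    {"claw": 1,"translation": [0,0,140],"rot": [0,0,0]},
    {"claw": 1,"translation": [0,0,175],"rot": [0,0,0]},
    {"claw": 1,"translation": [0,-10,195],"rot": [0,0,0]},
    {"claw": 1,"translation": [0,-40,195],"rot": [0,0,0]},
    {"claw": 1,"translation": [-10,-75,195],"rot": [0,0,0]},
    {"claw": 1,"translation": [-25,-110,195],"rot": [0,0,0]},
    {"claw": 1,"translation": [-40,-145,195],"rot": [0,0,0]},
    {"claw": 1,"translation": [-60,-180,195],"rot": [0,0,0]},
    {"claw": 1,"translation": [-80,-215,195],"rot": [0,0,0]},
    {"claw": 1,"translation": [-100,-250,195],"rot": [0,0,0]},
    {"claw": 1,"translation": [-120,-285,195],"rot": [0,0,0]},
    {"claw": 1,"translation": [-135,-315,195],"rot": [0,0,0]},
    {"claw": 1,"translation": [-140,-345,190],"rot": [0,0,0]},
    {"claw": 1,"translation": [-140,-346,180],"rot": [0,0,0]},
  ],
)

```text
clock: 14.72
position: [0.4124, -0.1485, 0.2865]
tcp_rot: [[-0.924, 0.383, -0.001], [0.383, 0.924, -0.004], [-0.0, -0.004, -1.0]]
wrist_force: [0.8, -0.0, -3.3]
finger_gap: 0.012
grip_force: 25.0
```

>>> arm_command(
  steps=[
    {"claw": 1,"translation": [0,0,-20],"rot": [0,0,0]},
    {"claw": 1,"translation": [0,0,-55],"rot": [0,0,0]},
    {"claw": 1,"translation": [0,0,-90],"rot": [0,0,0]},
    {"claw": 1,"translation": [0,0,-125],"rot": [0,0,0]},
    {"claw": 1,"translation": [0,0,-150],"rot": [0,0,0]},
    {"claw": 1,"translation": [0,0,-165],"rot": [0,0,0]},
    {"claw": 1,"translation": [0,0,-173],"rot": [0,0,0]},
    {"claw": 1,"translation": [0,0,-177],"rot": [0,0,0]},
    {"claw": 1,"translation": [0,0,-177],"rot": [0,0,0]},
    {"claw": 1,"translation": [0,0,-177],"rot": [0,0,0]},
  ],
)

```text
clock: 15.55
position: [0.4152, -0.1416, 0.1101]
tcp_rot: [[-0.927, 0.375, 0.001], [0.375, 0.927, -0.0], [-0.001, -0.0, -1.0]]
wrist_force: [0.5, -0.3, -3.3]
finger_gap: 0.0116
grip_force: 25.0
```

>>> arm_command(
  steps=[
    {"claw": 1,"translation": [0,0,-1],"rot": [0,0,0]},
    {"claw": 1,"translation": [0,0,-2],"rot": [0,0,0]},
    {"claw": 1,"translation": [0,0,-2],"rot": [0,0,0]},
    {"claw": 0.6,"translation": [0,0,-2],"rot": [0,0,0]},
    {"claw": 0.4,"translation": [0,0,-2],"rot": [0,0,0]},
    {"claw": 0.3,"translation": [0,0,-2],"rot": [0,0,0]},
    {"claw": 0.3,"translation": [0,0,-2],"rot": [0,0,0]},
    {"claw": 0.3,"translation": [0,0,-2],"rot": [0,0,0]},
    {"claw": 0.3,"translation": [0,0,20],"rot": [0,0,0]},
    {"claw": 0.3,"translation": [0,0,55],"rot": [0,0,0]},
    {"claw": 0.3,"translation": [0,0,95],"rot": [0,0,0]},
    {"claw": 0.4,"translation": [0,0,130],"rot": [0,0,0]},
    {"claw": 0.5,"translation": [0,0,170],"rot": [0,0,0]},
    {"claw": 0.5,"translation": [0,0,180],"rot": [0,0,0]},
    {"claw": 0.5,"translation": [0,0,180],"rot": [0,0,0]},
  ],
)

```text
clock: 16.8
position: [0.4165, -0.142, 0.2926]
tcp_rot: [[-0.927, 0.376, 0.005], [0.376, 0.927, -0.003], [-0.006, -0.001, -1.0]]
wrist_force: [0.8, 0.8, 0.0]
finger_gap: 0.0441
grip_force: 0.0
```

```bash
cat > rack.py <<'E'
from h import *
f=grab_frame("top"); I=f["pixels"]; cv2.imwrite("pics/top2.png",I)
hsv=cv2.cvtColor(I,cv2.COLOR_BGR2HSV)
R=np.s_[210:285,115:215]
cv2.imwrite("pics/rack.png",cv2.resize(I[R],None,fx=7,fy=7,interpolation=cv2.INTER_CUBIC))
E
python3 rack.py; python3 tubs.py
```

```text
16.85 [ 0.4154 -0.142   0.2905] tool y az 67.9 zaxis [ 0.002 -0.002 -1.   ] 0.04400202937356246 [ 0.4 -0.3 -0.8] [ 1.05  0.1  -0.87  1.88  0.08  1.2   1.33]
tub 115 [ 0.4131 -0.3685] bar 23.8 0.082
```

View pics/rack.png

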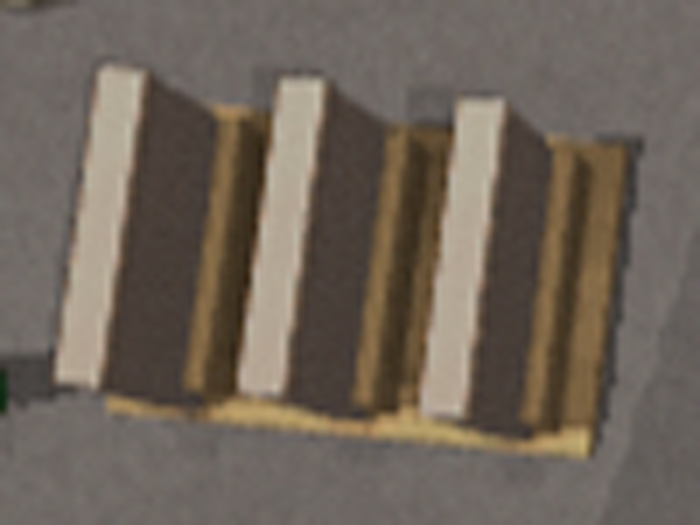

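View pics/top2.png

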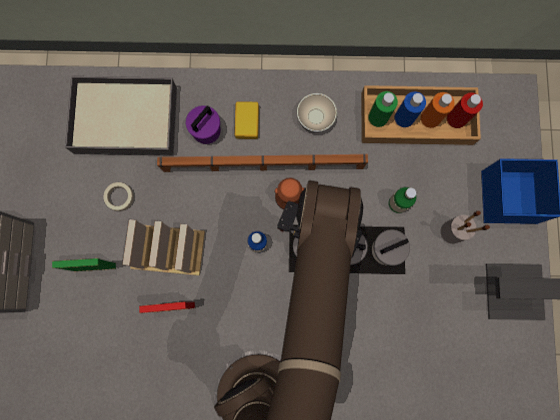

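The rack crop shows three white canvas tops, centred at about px (181.1,246.7), (155.4,243.7) and (129.4,242.4).

Run:
```python
from h import *
import pickle
f=pickle.load(open("top0.pkl","rb"))
q=lambda u,v:onz(f,115+u/7,210+v/7,.172)
for n,c in (("R",((458,97),(508,100),(465,418),(420,415))),("M",((278,77),(328,80),(288,395),(238,392))),("L",((97,67),(147,72),(105,387),(55,382)))):
    P=np.array([q(*x) for x in c]); a=(P[0]+P[1])/2-(P[2]+P[3])/2
    print(n,P.mean(0).round(4),"len",np.linalg.norm(a).round(3),"w",np.linalg.norm(P[0]-P[1]).round(3),"yaw",np.degrees(np.arctan2(a[1],a[0])).round(1))
# bands along rail top (z=.09)
I=f["pixels"]; row=I[158:163,150:380].max(axis=2).mean(0); print([150+i for i in range(230) if row[i]<75])
for u in (162,212,263,313.5,364): print(onz(f,u,160.5-(u-186)*.0135,.09).round(4))
```

```text
R [0.3963 0.1993 0.172 ] len 0.12 w 0.019 yaw -4.6
M [0.4033 0.2667 0.172 ] len 0.119 w 0.019 yaw -4.1
L [0.4056 0.3348 0.172 ] len 0.119 w 0.019 yaw -4.0
[160, 161, 211, 262, 313, 364]
[0.6483 0.2799 0.09  ]
[0.6528 0.138  0.09  ]
[ 0.6573 -0.007   0.09  ]
[ 0.6618 -0.1508  0.09  ]
[ 0.6664 -0.295   0.09  ]
```

>>> arm_command(
  steps=[
    {"claw": 0.5,"translation": [0,35,0],"rot": [0,0,0]},
    {"claw": 0.5,"translation": [0,75,0],"rot": [0,0,3]},
    {"claw": 0.5,"translation": [0,115,0],"rot": [0,0,6]},
    {"claw": 0.5,"translation": [0,155,0],"rot": [0,0,9]},
    {"claw": 0.5,"translation": [0,195,0],"rot": [0,0,12]},
    {"claw": 0.5,"translation": [-5,235,0],"rot": [0,0,15]},
    {"claw": 0.5,"translation": [-10,275,0],"rot": [0,0,18]},
    {"claw": 0.5,"translation": [-15,310,-10],"rot": [0,0,18]},
    {"claw": 0.5,"translation": [-18,335,-30],"rot": [0,0,18]},
    {"claw": 0.5,"translation": [-18,340,-60],"rot": [0,0,18]},
    {"claw": 0.5,"translation": [-18,340,-80],"rot": [0,0,18]},
    {"claw": 0.5,"translation": [-18,340,-80],"rot": [0,0,18]},
    {"claw": 0.5,"translation": [-18,340,-80],"rot": [0,0,18]},
    {"claw": 0.5,"translation": [-18,340,-80],"rot": [0,0,18]},
  ],
)

```text
clock: 18.07
position: [0.3968, 0.1985, 0.2099]
tcp_rot: [[-0.998, 0.07, -0.001], [0.07, 0.998, 0.0], [0.001, 0.0, -1.0]]
wrist_force: [-0.3, -0.2, 0.1]
finger_gap: 0.0439
grip_force: 0.0
```

```bash
python3 tubs.py pics/a.png
python3 - <<'E'
from scipy.spatial.transform import Rotation as R
import numpy as np
for a in (16,17,18):
    for t in (1.8,):
        T=R.from_euler('z',t,degrees=True); tilt=T*R.from_euler('y',a,degrees=True)*T.inv()
        print(a,(tilt*R.from_euler('z',-84,degrees=True)).as_rotvec(degrees=True).round(1), tilt.as_rotvec(degrees=True).round(2))
E
```

```text
18.0667 [0.3968 0.1985 0.2099] tool y az 86.0 zaxis [-0.001  0.    -1.   ] 0.043858687150266126 [-0.3 -0.2  0.1] [ 0.41  0.29 -1.13  1.98  0.3   1.06  0.64]
tub 103 [0.516 0.26 ] bar 138.8 0.091
tub 110 [ 0.4127 -0.1437] bar 67.3 0.076
tub 114 [ 0.4127 -0.3685] bar 23.8 0.081
tub 125 [ 0.4132 -0.2507] bar 173.1 0.074
16 [-12.1  12.6 -83.4] [-0.5  15.99 -0.  ]
17 [-12.9  13.4 -83.3] [-0.53 16.99  0.  ]
18 [-13.6  14.2 -83.3] [-0.57 17.99 -0.  ]
```

Tubs are all on the mat. Next I descend onto the right-hand canvas and grip it.

>>> arm_command(
  steps=[
    {"claw": 0.5,"translation": [0,0,-25],"rot": [0,0,0]},
    {"claw": 0.5,"translation": [0,0,-50],"rot": [0,0,0]},
    {"claw": 0.5,"translation": [0,0,-70],"rot": [0,0,0]},
    {"claw": 0.5,"translation": [0,0,-74],"rot": [0,0,0]},
    {"claw": 0.5,"translation": [0,0,-74],"rot": [0,0,0]},
    {"claw": 1,"translation": [0,0,-74],"rot": [0,0,0]},
    {"claw": 1,"translation": [0,0,-74],"rot": [0,0,0]},
    {"claw": 1,"translation": [0,0,-74],"rot": [0,0,0]},
    {"claw": 1,"translation": [0,0,-74],"rot": [0,0,0]},
    {"claw": 1,"translation": [0,0,-74],"rot": [0,0,0]},
    {"claw": 1,"translation": [0,0,-74],"rot": [0,0,0]},
    {"claw": 1,"translation": [0,0,-74],"rot": [0,0,0]},
  ],
  force=25,
)

```text
clock: 19.12
position: [0.3975, 0.1997, 0.1363]
tcp_rot: [[-0.998, 0.07, 0.002], [0.07, 0.998, 0.002], [-0.002, 0.002, -1.0]]
wrist_force: [0.5, 3.9, 2.5]
finger_gap: 0.0181
grip_force: 24.9
```

>>> arm_command(
  steps=[
    {"claw": 1,"translation": [0,0,20],"rot": [0,0,0]},
    {"claw": 1,"translation": [0,0,50],"rot": [0,0,0]},
    {"claw": 1,"translation": [0,0,90],"rot": [0,0,0]},
    {"claw": 1,"translation": [0,0,130],"rot": [0,0,0]},
    {"claw": 1,"translation": [0,0,165],"rot": [0,0,0]},
    {"claw": 1,"translation": [0,-10,185],"rot": [0,0,0]},
    {"claw": 1,"translation": [10,-40,185],"rot": [0,0,-7]},
    {"claw": 1,"translation": [20,-75,185],"rot": [0,0,-14]},
    {"claw": 1,"translation": [30,-112,185],"rot": [0,0,-21]},
    {"claw": 1,"translation": [40,-150,185],"rot": [0,0,-28]},
    {"claw": 1,"translation": [50,-188,185],"rot": [0,0,-35]},
    {"claw": 1,"translation": [60,-226,185],"rot": [0,0,-42]},
    {"claw": 1,"translation": [70,-262,185],"rot": [0,0,-49]},
    {"claw": 1,"translation": [80,-298,185],"rot": [0,0,-56]},
    {"claw": 1,"translation": [90,-334,185],"rot": [0,0,-63]},
    {"claw": 1,"translation": [100,-368,185],"rot": [0,0,-70]},
    {"claw": 1,"translation": [110,-400,185],"rot": [0,0,-77]},
    {"claw": 1,"translation": [123,-422,185],"rot": [0,0,-84]},
    {"claw": 1,"translation": [123,-422,185],"rot": [0,0,-84]},
    {"claw": 1,"translation": [123,-422,185],"rot": [0,0,-84]},
  ],
)

```text
clock: 20.78
position: [0.519, -0.2247, 0.3193]
tcp_rot: [[-0.033, 0.999, -0.003], [0.999, 0.033, 0.001], [0.002, -0.003, -1.0]]
wrist_force: [-0.1, 1.5, -0.8]
finger_gap: 0.0179
grip_force: 25.0
```

>>> arm_command(
  steps=[
    {"claw": 1,"translation": [25,0,0],"rot": [-0.2,6,0]},
    {"claw": 1,"translation": [60,0,-10],"rot": [-0.4,12,0]},
    {"claw": 1,"translation": [95,0,-25],"rot": [-0.5,17,0]},
    {"claw": 1,"translation": [115,0,-50],"rot": [-0.5,17,0]},
    {"claw": 1,"translation": [120,0,-85],"rot": [-0.5,17,0]},
    {"claw": 1,"translation": [120,0,-120],"rot": [-0.5,17,0]},
    {"claw": 1,"translation": [120,0,-150],"rot": [-0.5,17,0]},
    {"claw": 1,"translation": [120,0,-158],"rot": [-0.5,17,0]},
    {"claw": 1,"translation": [120,0,-158],"rot": [-0.5,17,0]},
    {"claw": 1,"translation": [120,0,-158],"rot": [-0.5,17,0]},
  ],
)

```text
clock: 21.62
position: [0.64, -0.2231, 0.1642]
tcp_rot: [[-0.035, 0.956, -0.292], [0.999, 0.034, -0.008], [0.002, -0.292, -0.956]]
wrist_force: [-0.4, -0.0, -0.6]
finger_gap: 0.0178
grip_force: 25.0
```

```bash
python3 - <<'E'
from h import *
f=grab_frame("side"); c=f["pixels"][80:290,130:410]; cv2.imwrite("pics/s1.png",cv2.resize(c,None,fx=2.8,fy=2.8,interpolation=cv2.INTER_CUBIC))
E
python3 tubs.py
```

```text
21.6667 [ 0.6406 -0.2233  0.1653] tool y az 2.0 zaxis [-0.29  -0.009 -0.957] 0.01765996864498262 [ 0.3  0.8 -0.7] [ 0.54  0.81 -0.61  1.2   0.44  1.56 -0.01]
tub 110 [ 0.4126 -0.1439] bar 69.1 0.076
```

View pics/s1.png

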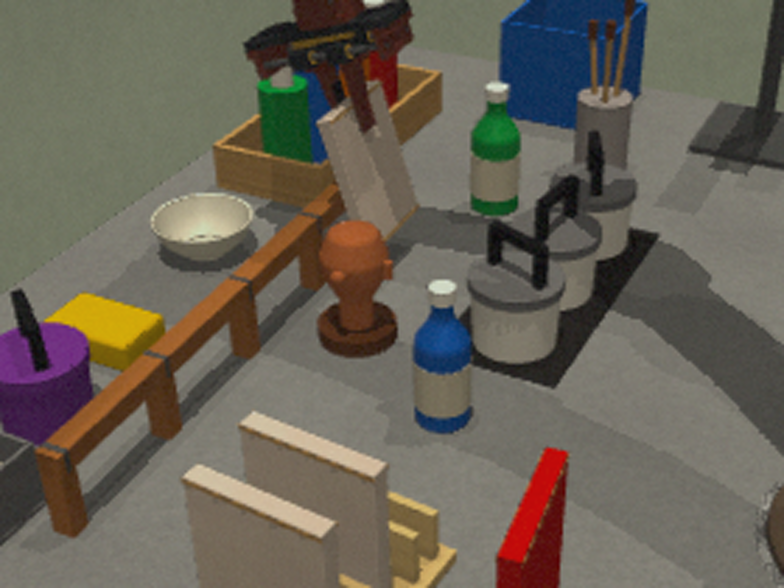

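The canvas hangs tilted above space 3 between the rail and the robot, clear of the head. All three tubs stand upright on the mat.

>>> arm_command(
  steps=[
    {"claw": 1,"translation": [3,0,-12],"rot": [0,0,0]},
    {"claw": 1,"translation": [6,0,-22],"rot": [0,0,0]},
    {"claw": 1,"translation": [8,0,-32],"rot": [0,0,0]},
    {"claw": 1,"translation": [9,0,-38],"rot": [0,0,0]},
    {"claw": 1,"translation": [9,0,-40],"rot": [0,0,0]},
    {"claw": 1,"translation": [9,0,-40],"rot": [0,0,0]},
    {"claw": 1,"translation": [9,0,-40],"rot": [0,0,0]},
  ],
)

```text
clock: 22.3
position: [0.6488, -0.2236, 0.1225]
tcp_rot: [[-0.034, 0.956, -0.293], [0.999, 0.033, -0.008], [0.002, -0.293, -0.956]]
wrist_force: [0.3, -1.1, -1.3]
finger_gap: 0.0177
grip_force: 25.0
```

>>> arm_command(
  steps=[
    {"claw": 1,"translation": [0,0,-1],"rot": [0,0,0]},
    {"claw": 1,"translation": [0,0,-2],"rot": [0,0,0]},
    {"claw": 1,"translation": [0,0,-2],"rot": [0,0,0]},
    {"claw": 1,"translation": [0,0,-2],"rot": [0,0,0]},
  ],
)

```text
clock: 22.63
position: [0.649, -0.2236, 0.1215]
tcp_rot: [[-0.034, 0.956, -0.292], [0.999, 0.033, -0.009], [0.001, -0.292, -0.956]]
wrist_force: [-1.3, 1.3, 4.6]
finger_gap: 0.0177
grip_force: 25.0
```

>>> arm_command(
  steps=[
    {"claw": 0.75,"translation": [0,0,0],"rot": [0,0,0]},
    {"claw": 0.7,"translation": [0,0,0],"rot": [0,0,0]},
    {"claw": 0.6,"translation": [0,0,0],"rot": [0,0,0]},
    {"claw": 0.6,"translation": [0,0,0],"rot": [0,0,0]},
    {"claw": 0.6,"translation": [0,0,0],"rot": [0,0,0]},
    {"claw": 0.6,"translation": [3,0,9],"rot": [0,0,0]},
    {"claw": 0.6,"translation": [7,0,23],"rot": [0,0,0]},
    {"claw": 0.6,"translation": [13,0,42],"rot": [0,0,0]},
    {"claw": 0.6,"translation": [21,0,68],"rot": [0,0,0]},
    {"claw": 0.6,"translation": [15,0,100],"rot": [0,0,0]},
    {"claw": 0.6,"translation": [0,0,130],"rot": [0,0,0]},
    {"claw": 0.6,"translation": [-30,0,150],"rot": [0.2,-6,0]},
    {"claw": 0.6,"translation": [-60,10,165],"rot": [0.4,-12,0]},
    {"claw": 0.6,"translation": [-90,40,165],"rot": [0.5,-17,0]},
    {"claw": 0.6,"translation": [-115,75,165],"rot": [0.5,-17,0]},
    {"claw": 0.6,"translation": [-140,110,165],"rot": [0.5,-17,0]},
    {"claw": 0.6,"translation": [-160,145,165],"rot": [0.5,-17,0]},
    {"claw": 0.6,"translation": [-160,145,165],"rot": [0.5,-17,0]},
    {"claw": 0.6,"translation": [-160,145,165],"rot": [0.5,-17,0]},
  ],
)

```text
clock: 24.22
position: [0.4883, -0.0765, 0.2874]
tcp_rot: [[-0.038, 0.999, 0.002], [0.999, 0.038, -0.003], [-0.003, 0.002, -1.0]]
wrist_force: [0.0, 0.0, 1.2]
finger_gap: 0.035
grip_force: 0.0
```

```bash
python3 - <<'E'
from h import *
a=grab_frame("top")["pixels"][130:260,230:420]; b=grab_frame("side")["pixels"][90:260,150:400]
a=cv2.resize(a,None,fx=2.8,fy=2.8,interpolation=cv2.INTER_CUBIC);b=cv2.resize(b,(a.shape[1],a.shape[1]*170//250))
cv2.imwrite("pics/s2.png",cv2.resize(np.hstack([a,b[:a.shape[0]] if b.shape[0]>=a.shape[0] else cv2.copyMakeBorder(b,0,a.shape[0]-b.shape[0],0,0,0)]),None,fx=.75,fy=.75))
E
python3 tubs.py
```

```text
24.3167 [ 0.4895 -0.0793  0.2865] tool y az 2.0 zaxis [ 0.001 -0.001 -1.   ] 0.03540731623000811 [ 0.2 -0.2 -0.3] [ 0.77  0.23 -0.83  1.77  0.18  1.22 -0.07]
tub 127 [ 0.6138 -0.0138] bar 96.2 0.1
tub 116 [ 0.413  -0.3683] bar 23.8 0.081
tub 135 [ 0.4136 -0.2508] bar 173.4 0.079
```

View pics/s2.png

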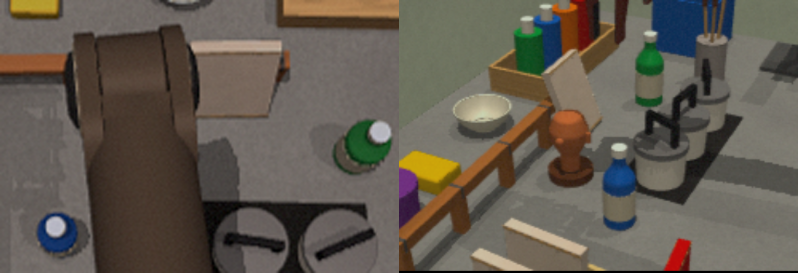

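The canvas leans stably in space 3, with its upper edge over the rail. Next is the middle canvas.

>>> arm_command(
  steps=[
    {"claw": 0.5,"translation": [0,30,0],"rot": [0,0,7]},
    {"claw": 0.5,"translation": [-5,60,0],"rot": [0,0,14]},
    {"claw": 0.5,"translation": [-10,90,0],"rot": [0,0,21]},
    {"claw": 0.5,"translation": [-15,120,0],"rot": [0,0,28]},
    {"claw": 0.5,"translation": [-20,150,0],"rot": [0,0,35]},
    {"claw": 0.5,"translation": [-30,180,0],"rot": [0,0,42]},
    {"claw": 0.5,"translation": [-40,210,0],"rot": [0,0,49]},
    {"claw": 0.5,"translation": [-50,240,0],"rot": [0,0,56]},
    {"claw": 0.5,"translation": [-60,270,0],"rot": [0,0,63]},
    {"claw": 0.5,"translation": [-70,300,0],"rot": [0,0,70]},
    {"claw": 0.5,"translation": [-80,325,0],"rot": [0,0,77]},
    {"claw": 0.5,"translation": [-87,345,0],"rot": [0,0,84]},
    {"claw": 0.5,"translation": [-87,345,-20],"rot": [0,0,84]},
    {"claw": 0.5,"translation": [-87,345,-50],"rot": [0,0,84]},
    {"claw": 0.5,"translation": [-87,345,-75],"rot": [0,0,84]},
    {"claw": 0.5,"translation": [-87,345,-75],"rot": [0,0,84]},
    {"claw": 0.5,"translation": [-87,345,-75],"rot": [0,0,84]},
  ],
)

```text
clock: 25.78
position: [0.4021, 0.266, 0.2101]
tcp_rot: [[-0.997, 0.071, -0.003], [0.071, 0.997, 0.0], [0.003, -0.0, -1.0]]
wrist_force: [0.0, -0.2, 0.7]
finger_gap: 0.0441
grip_force: 0.0
```

>>> arm_command(
  steps=[
    {"claw": 0.5,"translation": [0,0,-25],"rot": [0,0,0]},
    {"claw": 0.5,"translation": [0,0,-50],"rot": [0,0,0]},
    {"claw": 0.5,"translation": [0,0,-70],"rot": [0,0,0]},
    {"claw": 0.5,"translation": [0,0,-75],"rot": [0,0,0]},
    {"claw": 0.5,"translation": [0,0,-75],"rot": [0,0,0]},
    {"claw": 1,"translation": [0,0,-75],"rot": [0,0,0]},
    {"claw": 1,"translation": [0,0,-75],"rot": [0,0,0]},
    {"claw": 1,"translation": [0,0,-75],"rot": [0,0,0]},
    {"claw": 1,"translation": [0,0,-75],"rot": [0,0,0]},
    {"claw": 1,"translation": [0,0,-75],"rot": [0,0,0]},
    {"claw": 1,"translation": [0,0,-75],"rot": [0,0,0]},
    {"claw": 1,"translation": [0,0,-75],"rot": [0,0,0]},
  ],
)

```text
clock: 26.78
position: [0.4024, 0.2677, 0.1364]
tcp_rot: [[-0.998, 0.07, 0.001], [0.07, 0.998, 0.003], [-0.001, 0.003, -1.0]]
wrist_force: [1.3, 4.2, 2.0]
finger_gap: 0.0178
grip_force: 24.9
```

>>> arm_command(
  steps=[
    {"claw": 1,"translation": [0,0,20],"rot": [0,0,0]},
    {"claw": 1,"translation": [0,0,50],"rot": [0,0,0]},
    {"claw": 1,"translation": [0,0,90],"rot": [0,0,0]},
    {"claw": 1,"translation": [0,0,130],"rot": [0,0,0]},
    {"claw": 1,"translation": [0,0,165],"rot": [0,0,0]},
    {"claw": 1,"translation": [0,0,185],"rot": [0,0,0]},
    {"claw": 1,"translation": [10,-15,185],"rot": [0,0,-7]},
    {"claw": 1,"translation": [20,-30,185],"rot": [0,0,-14]},
    {"claw": 1,"translation": [30,-50,185],"rot": [0,0,-21]},
    {"claw": 1,"translation": [40,-70,185],"rot": [0,0,-28]},
    {"claw": 1,"translation": [50,-90,185],"rot": [0,0,-35]},
    {"claw": 1,"translation": [60,-110,185],"rot": [0,0,-42]},
    {"claw": 1,"translation": [70,-130,185],"rot": [0,0,-49]},
    {"claw": 1,"translation": [80,-150,185],"rot": [0,0,-56]},
    {"claw": 1,"translation": [90,-170,185],"rot": [0,0,-63]},
    {"claw": 1,"translation": [100,-185,185],"rot": [0,0,-70]},
    {"claw": 1,"translation": [110,-195,185],"rot": [0,0,-77]},
    {"claw": 1,"translation": [118,-200,185],"rot": [0,0,-84]},
    {"claw": 1,"translation": [118,-200,185],"rot": [0,0,-84]},
    {"claw": 1,"translation": [118,-200,185],"rot": [0,0,-84]},
  ],
)

```text
clock: 28.45
position: [0.5191, 0.0663, 0.3201]
tcp_rot: [[-0.038, 0.999, -0.002], [0.999, 0.038, -0.0], [-0.0, -0.002, -1.0]]
wrist_force: [-0.5, 0.3, -1.6]
finger_gap: 0.0182
grip_force: 25.0
```

>>> arm_command(
  steps=[
    {"claw": 1,"translation": [25,0,0],"rot": [-0.2,6,0]},
    {"claw": 1,"translation": [60,0,-10],"rot": [-0.4,12,0]},
    {"claw": 1,"translation": [90,0,-25],"rot": [-0.5,17,0]},
    {"claw": 1,"translation": [108,0,-50],"rot": [-0.5,17,0]},
    {"claw": 1,"translation": [111,0,-85],"rot": [-0.5,17,0]},
    {"claw": 1,"translation": [111,0,-120],"rot": [-0.5,17,0]},
    {"claw": 1,"translation": [111,0,-150],"rot": [-0.5,17,0]},
    {"claw": 1,"translation": [111,0,-158],"rot": [-0.5,17,0]},
    {"claw": 1,"translation": [111,0,-158],"rot": [-0.5,17,0]},
    {"claw": 1,"translation": [111,0,-158],"rot": [-0.5,17,0]},
  ],
)

```text
clock: 29.28
position: [0.6308, 0.067, 0.1641]
tcp_rot: [[-0.036, 0.956, -0.292], [0.999, 0.035, -0.008], [0.003, -0.292, -0.956]]
wrist_force: [0.1, 0.2, -1.3]
finger_gap: 0.0177
grip_force: 25.0
```

>>> arm_command(
  steps=[
    {"claw": 1,"translation": [3,0,-12],"rot": [0,0,0]},
    {"claw": 1,"translation": [6,0,-22],"rot": [0,0,0]},
    {"claw": 1,"translation": [8,0,-32],"rot": [0,0,0]},
    {"claw": 1,"translation": [9,0,-38],"rot": [0,0,0]},
    {"claw": 1,"translation": [9,0,-40],"rot": [0,0,0]},
    {"claw": 1,"translation": [9,0,-41],"rot": [0,0,0]},
    {"claw": 1,"translation": [9,0,-42],"rot": [0,0,0]},
    {"claw": 1,"translation": [9,0,-42],"rot": [0,0,0]},
    {"claw": 1,"translation": [9,0,-42],"rot": [0,0,0]},
  ],
)

```text
clock: 30.03
position: [0.6397, 0.0662, 0.1214]
tcp_rot: [[-0.034, 0.956, -0.292], [0.999, 0.033, -0.009], [0.001, -0.293, -0.956]]
wrist_force: [-1.6, -0.3, 4.6]
finger_gap: 0.0182
grip_force: 25.0
```

>>> arm_command(
  steps=[
    {"claw": 0.75,"translation": [0,0,0],"rot": [0,0,0]},
    {"claw": 0.7,"translation": [0,0,0],"rot": [0,0,0]},
    {"claw": 0.6,"translation": [0,0,0],"rot": [0,0,0]},
    {"claw": 0.6,"translation": [0,0,0],"rot": [0,0,0]},
    {"claw": 0.6,"translation": [0,0,0],"rot": [0,0,0]},
    {"claw": 0.6,"translation": [3,0,9],"rot": [0,0,0]},
    {"claw": 0.6,"translation": [7,0,23],"rot": [0,0,0]},
    {"claw": 0.6,"translation": [13,0,42],"rot": [0,0,0]},
    {"claw": 0.6,"translation": [21,0,68],"rot": [0,0,0]},
    {"claw": 0.6,"translation": [15,0,100],"rot": [0,0,0]},
    {"claw": 0.6,"translation": [0,0,130],"rot": [0,0,0]},
    {"claw": 0.6,"translation": [-30,0,150],"rot": [0.2,-6,0]},
    {"claw": 0.6,"translation": [-60,10,165],"rot": [0.4,-12,0]},
    {"claw": 0.6,"translation": [-90,40,165],"rot": [0.5,-17,0]},
    {"claw": 0.6,"translation": [-115,75,165],"rot": [0.5,-17,0]},
    {"claw": 0.6,"translation": [-140,110,165],"rot": [0.5,-17,0]},
    {"claw": 0.6,"translation": [-160,145,165],"rot": [0.5,-17,0]},
    {"claw": 0.6,"translation": [-160,145,165],"rot": [0.5,-17,0]},
    {"claw": 0.6,"translation": [-160,145,165],"rot": [0.5,-17,0]},
  ],
)

```text
clock: 31.62
position: [0.4784, 0.2143, 0.2872]
tcp_rot: [[-0.04, 0.999, 0.002], [0.999, 0.04, 0.0], [0.0, 0.002, -1.0]]
wrist_force: [-0.1, -1.7, 0.6]
finger_gap: 0.0355
grip_force: 0.0
```

```bash
python3 tubs.py pics/top3.png
```

```text
31.6167 [0.4784 0.2143 0.2872] tool y az 2.3 zaxis [ 0.002  0.    -1.   ] 0.03554711519809125 [-0.1 -1.7  0.6] [ 0.24  0.31 -0.94  1.71  0.27  1.25 -0.72]
tub 179 [0.4708 0.1505] bar 131.4 0.286
tub 111 [ 0.4128 -0.1434] bar 68.3 0.076
tub 110 [ 0.4127 -0.3685] bar 23.8 0.081
tub 123 [ 0.4132 -0.2507] bar 172.7 0.074
tub 110 [ 0.2827 -0.0162] bar 125.7 0.162
```

View pics/top3.png

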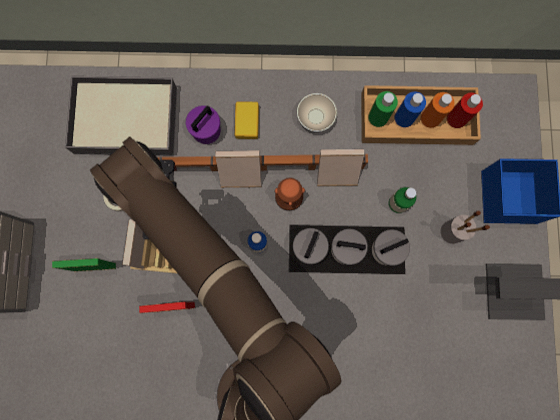

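Canvases lean in spaces 1 (238,168) and 3 (341,167). The tubs, head and bottles are in place. Now the last canvas.

>>> arm_command(
  steps=[
    {"claw": 0.5,"translation": [-5,10,0],"rot": [0,0,7]},
    {"claw": 0.5,"translation": [-10,20,0],"rot": [0,0,14]},
    {"claw": 0.5,"translation": [-15,30,0],"rot": [0,0,21]},
    {"claw": 0.5,"translation": [-20,40,0],"rot": [0,0,28]},
    {"claw": 0.5,"translation": [-27,50,0],"rot": [0,0,35]},
    {"claw": 0.5,"translation": [-34,60,0],"rot": [0,0,42]},
    {"claw": 0.5,"translation": [-41,70,0],"rot": [0,0,49]},
    {"claw": 0.5,"translation": [-48,80,0],"rot": [0,0,56]},
    {"claw": 0.5,"translation": [-55,90,0],"rot": [0,0,63]},
    {"claw": 0.5,"translation": [-62,100,0],"rot": [0,0,70]},
    {"claw": 0.5,"translation": [-68,112,0],"rot": [0,0,77]},
    {"claw": 0.5,"translation": [-73,123,0],"rot": [0,0,84]},
    {"claw": 0.5,"translation": [-73,123,-20],"rot": [0,0,84]},
    {"claw": 0.5,"translation": [-73,123,-50],"rot": [0,0,84]},
    {"claw": 0.5,"translation": [-73,123,-75],"rot": [0,0,84]},
    {"claw": 0.5,"translation": [-73,123,-75],"rot": [0,0,84]},
    {"claw": 0.5,"translation": [-73,123,-75],"rot": [0,0,84]},
  ],
)

```text
clock: 33.08
position: [0.4077, 0.3332, 0.2101]
tcp_rot: [[-0.997, 0.072, -0.002], [0.072, 0.997, -0.001], [0.002, -0.001, -1.0]]
wrist_force: [0.3, 0.1, 0.2]
finger_gap: 0.0436
grip_force: 0.0
```

>>> arm_command(
  steps=[
    {"claw": 0.5,"translation": [0,0,-25],"rot": [0,0,0]},
    {"claw": 0.5,"translation": [0,0,-50],"rot": [0,0,0]},
    {"claw": 0.5,"translation": [0,0,-70],"rot": [0,0,0]},
    {"claw": 0.5,"translation": [0,0,-75],"rot": [0,0,0]},
    {"claw": 0.5,"translation": [0,0,-75],"rot": [0,0,0]},
    {"claw": 1,"translation": [0,0,-75],"rot": [0,0,0]},
    {"claw": 1,"translation": [0,0,-75],"rot": [0,0,0]},
    {"claw": 1,"translation": [0,0,-75],"rot": [0,0,0]},
    {"claw": 1,"translation": [0,0,-75],"rot": [0,0,0]},
    {"claw": 1,"translation": [0,0,-75],"rot": [0,0,0]},
    {"claw": 1,"translation": [0,0,-75],"rot": [0,0,0]},
    {"claw": 1,"translation": [0,0,-75],"rot": [0,0,0]},
  ],
)

```text
clock: 34.08
position: [0.4073, 0.3357, 0.1364]
tcp_rot: [[-0.998, 0.07, 0.001], [0.07, 0.998, 0.003], [-0.001, 0.003, -1.0]]
wrist_force: [0.8, 4.8, 2.3]
finger_gap: 0.0181
grip_force: 24.9
```

>>> arm_command(
  steps=[
    {"claw": 1,"translation": [0,0,20],"rot": [0,0,0]},
    {"claw": 1,"translation": [0,0,50],"rot": [0,0,0]},
    {"claw": 1,"translation": [0,0,90],"rot": [0,0,0]},
    {"claw": 1,"translation": [0,0,130],"rot": [0,0,0]},
    {"claw": 1,"translation": [0,0,165],"rot": [0,0,0]},
    {"claw": 1,"translation": [0,0,185],"rot": [0,0,0]},
    {"claw": 1,"translation": [10,-10,185],"rot": [0,0,-7]},
    {"claw": 1,"translation": [20,-20,185],"rot": [0,0,-14]},
    {"claw": 1,"translation": [30,-30,185],"rot": [0,0,-21]},
    {"claw": 1,"translation": [40,-40,185],"rot": [0,0,-28]},
    {"claw": 1,"translation": [50,-50,185],"rot": [0,0,-35]},
    {"claw": 1,"translation": [60,-60,185],"rot": [0,0,-42]},
    {"claw": 1,"translation": [70,-70,185],"rot": [0,0,-49]},
    {"claw": 1,"translation": [80,-80,185],"rot": [0,0,-56]},
    {"claw": 1,"translation": [90,-90,185],"rot": [0,0,-63]},
    {"claw": 1,"translation": [100,-102,185],"rot": [0,0,-70]},
    {"claw": 1,"translation": [107,-113,185],"rot": [0,0,-77]},
    {"claw": 1,"translation": [113,-123,185],"rot": [0,0,-84]},
    {"claw": 1,"translation": [113,-123,185],"rot": [0,0,-84]},
    {"claw": 1,"translation": [113,-123,185],"rot": [0,0,-84]},
  ],
)

```text
clock: 35.75
position: [0.5194, 0.2108, 0.3202]
tcp_rot: [[-0.037, 0.999, -0.001], [0.999, 0.037, -0.001], [-0.001, -0.001, -1.0]]
wrist_force: [0.1, 0.4, -2.2]
finger_gap: 0.018
grip_force: 25.0
```

>>> arm_command(
  steps=[
    {"claw": 1,"translation": [25,0,0],"rot": [-0.2,6,0]},
    {"claw": 1,"translation": [60,0,-10],"rot": [-0.4,12,0]},
    {"claw": 1,"translation": [90,0,-25],"rot": [-0.5,17,0]},
    {"claw": 1,"translation": [104,0,-50],"rot": [-0.5,17,0]},
    {"claw": 1,"translation": [106,0,-85],"rot": [-0.5,17,0]},
    {"claw": 1,"translation": [106,0,-120],"rot": [-0.5,17,0]},
    {"claw": 1,"translation": [106,0,-150],"rot": [-0.5,17,0]},
    {"claw": 1,"translation": [106,0,-158],"rot": [-0.5,17,0]},
    {"claw": 1,"translation": [106,0,-158],"rot": [-0.5,17,0]},
    {"claw": 1,"translation": [106,0,-158],"rot": [-0.5,17,0]},
  ],
)

```text
clock: 36.58
position: [0.6258, 0.2123, 0.1639]
tcp_rot: [[-0.036, 0.956, -0.292], [0.999, 0.036, -0.008], [0.003, -0.292, -0.956]]
wrist_force: [0.0, -0.1, -0.7]
finger_gap: 0.0177
grip_force: 25.0
```

>>> arm_command(
  steps=[
    {"claw": 1,"translation": [3,0,-12],"rot": [0,0,0]},
    {"claw": 1,"translation": [6,0,-22],"rot": [0,0,0]},
    {"claw": 1,"translation": [8,0,-32],"rot": [0,0,0]},
    {"claw": 1,"translation": [9,0,-38],"rot": [0,0,0]},
    {"claw": 1,"translation": [9,0,-40],"rot": [0,0,0]},
    {"claw": 1,"translation": [9,0,-41],"rot": [0,0,0]},
    {"claw": 1,"translation": [9,0,-42],"rot": [0,0,0]},
    {"claw": 1,"translation": [9,0,-42],"rot": [0,0,0]},
    {"claw": 1,"translation": [9,0,-42],"rot": [0,0,0]},
  ],
)

```text
clock: 37.33
position: [0.6349, 0.2111, 0.1216]
tcp_rot: [[-0.034, 0.956, -0.292], [0.999, 0.033, -0.009], [0.001, -0.292, -0.956]]
wrist_force: [0.1, -3.1, 5.7]
finger_gap: 0.0178
grip_force: 25.0
```

>>> arm_command(
  steps=[
    {"claw": 0.75,"translation": [0,0,0],"rot": [0,0,0]},
    {"claw": 0.7,"translation": [0,0,0],"rot": [0,0,0]},
    {"claw": 0.6,"translation": [0,0,0],"rot": [0,0,0]},
    {"claw": 0.6,"translation": [0,0,0],"rot": [0,0,0]},
    {"claw": 0.6,"translation": [0,0,0],"rot": [0,0,0]},
    {"claw": 0.6,"translation": [3,0,9],"rot": [0,0,0]},
    {"claw": 0.6,"translation": [7,0,23],"rot": [0,0,0]},
    {"claw": 0.6,"translation": [13,0,42],"rot": [0,0,0]},
    {"claw": 0.6,"translation": [21,0,68],"rot": [0,0,0]},
    {"claw": 0.6,"translation": [15,0,100],"rot": [0,0,0]},
    {"claw": 0.6,"translation": [0,0,130],"rot": [0,0,0]},
    {"claw": 0.6,"translation": [-30,0,150],"rot": [0.2,-6,0]},
    {"claw": 0.6,"translation": [-60,0,165],"rot": [0.4,-12,0]},
    {"claw": 0.6,"translation": [-100,0,165],"rot": [0.5,-17,0]},
    {"claw": 0.6,"translation": [-140,0,165],"rot": [0.5,-17,0]},
    {"claw": 0.6,"translation": [-180,0,165],"rot": [0.5,-17,0]},
    {"claw": 0.6,"translation": [-220,0,165],"rot": [0.5,-17,0]},
    {"claw": 0.6,"translation": [-255,0,165],"rot": [0.5,-17,0]},
    {"claw": 0.6,"translation": [-255,0,165],"rot": [0.5,-17,0]},
  ],
)

```text
clock: 38.92
position: [0.3739, 0.2126, 0.2865]
tcp_rot: [[-0.04, 0.999, 0.002], [0.999, 0.04, -0.004], [-0.004, 0.002, -1.0]]
wrist_force: [0.5, 1.0, 0.3]
finger_gap: 0.0349
grip_force: 0.0
```

```bash
python3 tubs.py
python3 - <<'E'
from h import *
a=grab_frame("top")["pixels"][120:290,100:420]; b=grab_frame("side")["pixels"][80:330,120:410]
a=cv2.resize(a,(800,425),interpolation=cv2.INTER_CUBIC)[:,:]; cv2.imwrite("pics/f1.png",a); cv2.imwrite("pics/f2.png",cv2.resize(b,None,fx=2.3,fy=2.3))
E
```

```text
38.9167 [0.3739 0.2126 0.2865] tool y az 2.3 zaxis [ 0.002 -0.004 -1.   ] 0.03492148287610559 [0.5 1.  0.3] [ 0.34  0.11 -1.02  1.9   0.1   1.19 -0.68]
tub 113 [ 0.4128 -0.1434] bar 68.3 0.076
tub 114 [ 0.4128 -0.3685] bar 25.1 0.081
tub 125 [ 0.4132 -0.2507] bar 173.1 0.074
```

View pics/f1.png

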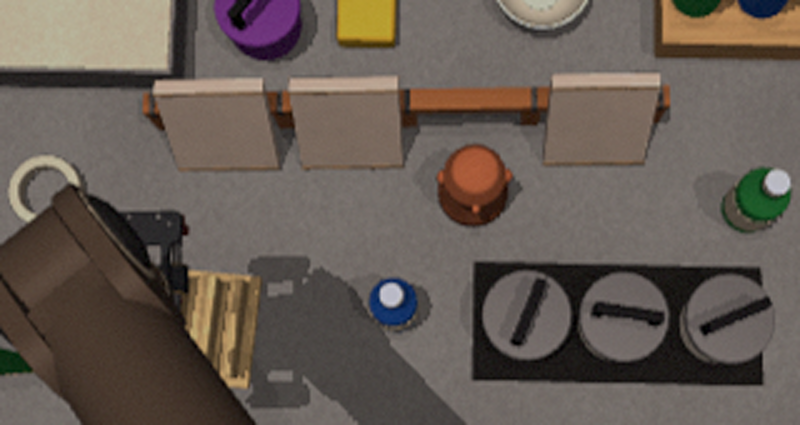

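View pics/f2.png

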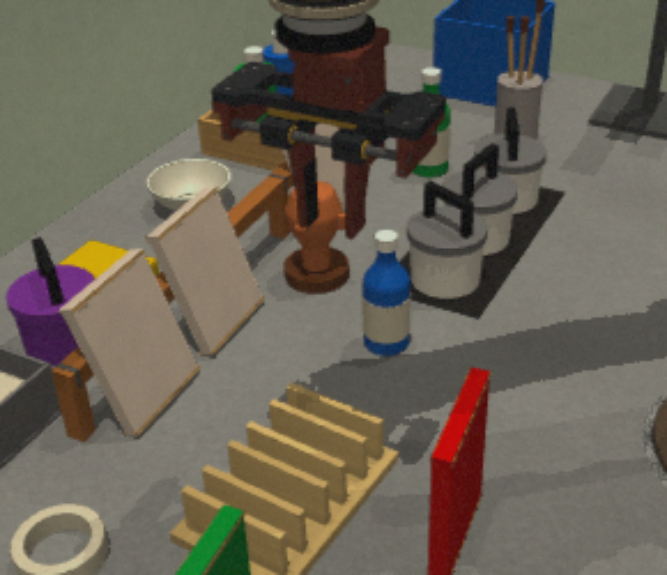

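The final views show canvases leaning in spaces 0, 1 and 3, centred to within a few mm. The tubs stand upright on the mat, the rack is empty and the bystanders have not moved.

```bash
python3 -c "
from cell import finish_job; print(finish_job())"
```

```text
the job is handed in; nothing more can be done
None
```

The job is handed in: all three tubs stand upright on the mat, and all three canvases lean centred in spaces 0, 1 and 3, with the head still in space 2; no result came back.

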